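Pack the small plane's kit into its fitted tray

TASK

Pack the kit of the small plane into the fitted tray: put the smaller of the two wooden planes, the low wide tin and the pale block of wax each into the pocket cut for it, lying flat on the pocket's floor, right way up. Leave the look-alikes - the bigger plane, the tall narrow tin and the beech block - standing where they are.

Things in the scene. Friction and masses are not known exactly. Their poses are not given: they have to be found in the camera images.
- plane_small_mid (a point): Smaller wooden hand plane, to be packed: dark brown block 40 mm wide (x), 138 mm long (y), 26 mm high, its steel blade (18 mm wide) rising from the middle to 62 mm above the underside. This point: middle of the block, 13 mm above its underside; z up. Grip across the 40 mm at the middle. May lie either way round in its pocket. About 0.3 kg.
- wax_tin_mid (a point): The low, wide, round tin, to be packed: plain metal, closed, 56 mm across and 28 mm high. This point is its centre, 14 mm above its underside; z up. About 0.08 kg.
- wax_block_mid (a point): The pale block of wax, to be packed: a cream-coloured rectangular block 32 mm wide (x), 60 mm long (y) and 26 mm high. This point is its centre, 13 mm above its underside; z up. Grip it across its 32 mm width. It may lie either way round in its pocket. About 0.05 kg.
- plane_mid_mid (a point): The bigger wooden hand plane, a look-alike to be left alone: brown block 56 mm wide (x), 190 mm long (y), 32 mm high, blade up to 68 mm. This point is the middle of the block, 16 mm above its underside.
- thread_tin_mid (a point): The tall narrow round tin, a look-alike to be left alone: plain metal, 48 mm across and 38 mm high. This point is its centre, 19 mm above its underside.
- block_b_mid (a point): The brown beech block, a look-alike to be left alone: 55 mm (x) by 80 mm (y), 32 mm high. This point is its centre, 16 mm above its underside.
- insert_plane_floor (a point): Pale wooden insert 91 x 178 mm, fixed in the kit tray beside two others of that size (92 mm apart, order varies). Its one pocket (dark floor), in its middle: long rectangle for the small plane, 56 mm in x, 154 mm in y (8 mm play all round), 7 mm deep. This point: middle of the pocket floor, 13 mm above the table; tray rim 9 mm above it. z up, x along the row of inserts, y along this insert's length.
- insert_tin_floor (a point): Pale wooden insert 91 x 178 mm, fixed in the kit tray beside two others of that size (92 mm apart, order varies). Its one pocket (dark floor), in its middle: round hole for the low tin, 72 mm across (8 mm play all round), 7 mm deep. This point: middle of the pocket floor, 13 mm above the table; tray rim 9 mm above it. z up, x along the row of inserts, y along this insert's length.
- insert_wax_floor (a point): Pale wooden insert 91 x 178 mm, fixed in the kit tray beside two others of that size (92 mm apart, order varies). Its one pocket (dark floor), in its middle: short rectangle for the wax, 76 mm in x, 48 mm in y (8 mm play all round), 7 mm deep. This point: middle of the pocket floor, 13 mm above the table; tray rim 9 mm above it. z up, x along the row of inserts, y along this insert's length.
Not all that is in view belongs to the job. Leave any purple look-alike of the part that bears thread_tin_mid alone. What is shaped like the part that bears wax_tin_mid but black or turquoise is not meant.

How it is judged:
By the outcome, as a careful person would: the job done as asked, in the order asked, and still so for the second after the job is handed in, with the robot touching nothing.
It also fails if it takes over 86 s, if anything falls off the work surface, if the arm or the gripper's body presses on something with over 40 N, if the wrist force passes 120 N, or if a joint passes its speed limit or range.

ROBOT

A 6-joint arm with a two-finger parallel gripper is mounted at the origin on a cart in front of the work surface, level with it; the furniture and walls round the work are solid. World frame = base frame: x ahead of the robot, y to its left, z up, the work surface at z = 0. Lengths are in m, angles in rad, forces in N, time in s.
With the tool pointing down it reaches from about 0.3 to 0.775 m from the base axis. Payload 14.6 kg.
Tool frame: the origin (TCP) lies between the finger pads; the fingertips stand tip_reach ahead of it and the grasp point (between the pads) lies 11 mm behind it (tip_reach is the distance from the TCP to the fingertips, in m); z points along the fingers, y is the line along which they close (so a half turn about z gives the same grasp; the last joint's range is limited). The gripper opens to 94 mm and grips with 3 to 60 N. Pads are 16 mm wide; open, the fingers measure 119 mm over their backs; the gripper's body (75 mm by 177 mm) begins 78 mm behind the grasp point.
Start: joints at [1.056, 0.3, 1.521, -0, 1.321, -0.067], TCP at [0.238, 0.496, 0.213] pointing down, gripper open.
Joint ranges: [-3.03, 3.03], [-0.79, 2.21], [0.23, 2.52], [-1.04, 4.18], [0, 3.07], [-2.55, 2.55]. Speed limits (rad/s): [2.22, 2.22, 2.57, 3.14, 3.14, 3.14].

INTERFACE

Orientations are given as [roll, pitch, yaw] about the fixed x, y, z axes, in that order (R = Rz(yaw) Ry(pitch) Rx(roll)).
In Python, from plant import * gives the robot as it stands.
- The arm moves only by the tool servo_tool, never from a script. Its argument "steps" is one flat list of numbers, 7 for each row, row after row: the shift along the tool's x, y, z scaled (see below), then the turn, a rotation vector about the tool's x, y, z scaled (see below), then the closure, from 0 (fully open) to 1 (shut). A call has 1 to 20 rows; each row shifts and turns the commanded pose from where the row before left it, along the tool's axes as they then stand; what a row does not reach is not made up. The controller multiplies each number of a shift by 100 mm and each number of a turn by 90 degrees. A row lasts 1/10 s, in which the tool goes at most 50 mm and 8.59 degrees, less where a joint would pass 70% of its speed; a pose out of reach is approached as far as the arm can. A call with a number of a shift or a turn outside -1 to 1 is refused whole. A call with a gripper value outside its range is refused whole. The fingers move at their own pace and stop on an object; "grip_force" is the grip in N (left out, the last holds). Time passes only in rows, so rows that do not move let the fingers close. It gives the time, the measured TCP pose, the force, the opening and the grip force at its end, in the units of the state.
- observe(): the state, without advancing time (a new reading comes with each control period).
- snapshot(name): name is "side" or "top" or "wrist"; returns the picture (420x560x3 uint8, red, green, blue); there is no depth.
- camera_info(name): a dict with "camera_matrix" (3x3 intrinsics, pixels), "pose" (4x4, takes a point from camera to world coordinates); the wrist camera has in their place "hand_eye" (4x4, takes a point from camera to tool coordinates, whose origin is the TCP and whose axes are the flange's). Camera axes: x right, y up, looking along -z (the intrinsics and any distortion apply to the point x, -y, -z); pixel columns grow to the right and rows downward; lengths in m; the calibration is good to about 2 mm. The wrist camera is an equidistant fisheye: a pixel r from the principal point sees the ray r / f radians off the axis. A picture is of the moment at which its call begins: read the wrist's pose just before it. camera_info takes no time and is no camera call.
- hand_in(): hands the job in; it is judged then, once.
Trained networks look in the newest picture that a camera, given by its name, has taken for a name from the list of things; names that differ only in an ending like _2 or _b are one class to them, and where a whole thing is asked for, a point or a joint stands for the part that bears it (a point fixed in the world has none). Each returns a list of dicts, best first, with "score" (0 to 1); they miss things now and then, are a little off and sometimes report something else, mostly with a low value. They report only what shows in the picture. A call takes as long as a camera call. They do not tell look-alikes from the thing itself.
- regions_of(query, camera): "pixels" (420x560 bool, what is visible of it) and "pixel" ([row, column] in pixels, amid what is visible of it).
- tip_of(query, camera): "pixel" ([row, column] in pixels: a listed point, or the origin of a listed thing).
The state is a dict: "time": time; "joint_pos": joint angles; "qvel": joint speeds; "joint_torque": joint torques, N m; "tcp_pos": TCP position; "tcp_rot": TCP orientation; "wrist_force": force on the tool from outside, world axes, zero at the start; "torque": the same for the moment, N m; "width": opening from 0.0 (shut) to 1.0 (fully open); "finger_force": force on a finger pad.
Only numpy, scipy, OpenCV 4.12 (cv2) and the standard library are available. Lean on these libraries where they do the work, as an engineer would, in place of code of your own. Each camera call takes 0.05 s, during which the arm holds its last target. There are 200 camera calls.

## Working session

There is one attempt and no reset: what is moved stays moved. The work goes in short steps, Python scripts to look and compute and a tool call to move; the robot and the scene stay as the last step left them, time stands still between calls to the robot, and variables do not carry over. Pictures are saved under pics/ and viewed, at most 14 in all, crops included, and the job is handed in when it is done.

Besides the shell and the picture viewer there is one more tool, called after "Call:" by a JSON object that holds its "fn" and its "kwargs". servo_tool: Moves the arm, as the interface text tells. Shifts and turns lie within -1 to 1; 1 stands for 100 mm of shift or 90 degrees of turn. Its arguments: {"type":"object","properties":{"steps":{"type":"array","items":{"type":"number"}},"grip_force":{"type":"number"}},"required":["steps"]}

```bash
ls; mkdir -p pics; python3 - <<'E'
from plant import *
import cv2
for n in ("side","top"):
    im=snapshot(n); cv2.imwrite(f"pics/{n}0.png",im[...,::-1])
    c=camera_info(n); print(n,{k:(v.tolist() if hasattr(v,'tolist') else v) for k,v in c.items()})
c=camera_info("wrist");print({k:(v.tolist() if hasattr(v,'tolist') else v) for k,v in c.items()})
print(observe())
E
```

```text
pics
side {'camera_matrix': [[446.1022088581182, 0.0, 277.0030819073112], [0.0, 446.1022088581182, 207.73597414976317], [0.0, 0.0, 1.0]], 'pose': [[0.9030311447875727, 0.2237367892869203, -0.3667105134342701, -0.002113742184358869], [-0.42914077104643605, 0.431475754935466, -0.7935155143590704, -1.0723640963664314], [-0.019311917805233527, 0.873939655824388, 0.48565062319349916, 0.7272510537233484], [0.0, 0.0, 0.0, 1.0]]}
top {'camera_matrix': [[381.3743233672112, 0.0, 277.6373699935948], [0.0, 381.3743233672112, 211.1713925722849], [0.0, 0.0, 1.0]], 'pose': [[0.011000414549260921, 0.9902256950882536, -0.13903979166673502, 0.3923536163862991], [-0.9998844144308193, 0.009433528945856393, -0.011923351456911894, 0.031068948835190697], [-0.010495173084888136, 0.13915488248211905, 0.9902150120167366, 0.9648012476029912], [0.0, 0.0, 0.0, 1.0]]}
{'camera_matrix': [[325.19226210127806, 0.0, 276.9980601177827], [0.0, 325.19226210127806, 209.9120999475103], [0.0, 0.0, 1.0]], 'hand_eye': [[0.0018681758304436827, 0.9606521204153837, 0.2777481115336189, 0.07986978154751119], [0.9999981411144936, 
[... 156 characters left out ...]
], [0.0, 0.0, 0.0, 1.0]]}
{'time': 0.1, 'joint_pos': array([ 1.05642202e+00,  3.00387070e-01,  1.52147342e+00, -1.86354912e-05,
        1.32069889e+00, -6.65812556e-02]), 'qvel': array([ 0.00074751, -0.00337587, -0.00195988,  0.00047467,  0.00211822,
        0.00031557]), 'joint_torque': array([ 6.31198986e-07, -5.32646406e+01, -3.53284800e+01,  7.08723301e-02,
        2.34432926e-02, -3.34648780e-05]), 'tcp_pos': array([0.23803215, 0.49559159, 0.21297796]), 'tcp_rot': array([-3.14062687e+00, -4.63066450e-05,  2.69380420e+00]), 'wrist_force': array([0.16757675, 0.60378674, 1.08926426]), 'torque': array([-0.01390338, -0.0083044 ,  0.02921871]), 'finger_force': 0.0, 'width': 1.000934163354022}
```

View pics/top0.png

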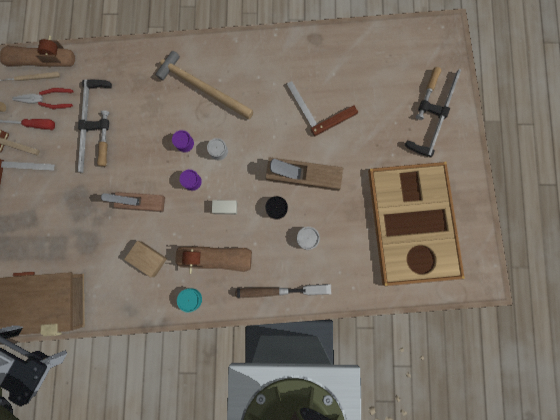

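View pics/side0.png

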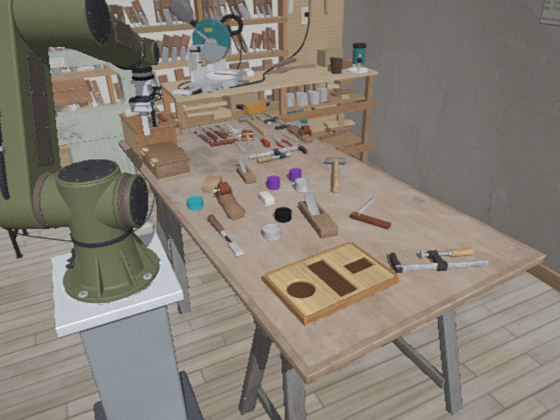

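Top view: planes at (row,col) (202,135) small, (173,305) bigger, and (258,213), a knobbed one that isn't listed. Plain tins at (149,216) and (238,307); black (207,276), turquoise (299,188) and purple ones at (141,182) and (180,190). Wax at (207,224), beech block at (258,145). Pockets: wax (186,411), plane (222,415), round (260,421).

```bash
cat > h.py <<'E'
from plant import *
import numpy as np, cv2
from scipy.spatial.transform import Rotation as R
def ray(n,px,st=None):
    c=camera_info(n);K=c["camera_matrix"];K=np.array(K)
    u=np.array([px[1]-K[0,2],px[0]-K[1,2]])/K[0,0]
    if n=="wrist":
        r=np.hypot(*u);d=np.array([np.sin(r)*u[0]/max(r,1e-9),-np.sin(r)*u[1]/max(r,1e-9),-np.cos(r)])
        T=np.eye(4);T[:3,:3]=R.from_euler('xyz',st["tcp_rot"]).as_matrix();T[:3,3]=st["tcp_pos"]
        P=T@np.array(c["hand_eye"])
    else:
        d=np.array([u[0],-u[1],-1]);P=np.array(c["pose"])
    d=P[:3,:3]@d
    return P[:3,3],d/np.linalg.norm(d)
def atz(n,px,z,st=None):
    o,d=ray(n,px,st);return o+d*(z-o[2])/d[2]
def tri(rays):
    A=sum(np.eye(3)-np.outer(d,d) for o,d in rays);b=sum((np.eye(3)-np.outer(d,d))@o for o,d in rays)
    p=np.linalg.solve(A,b);return p,[np.linalg.norm(np.cross(p-o,d)) for o,d in rays]
E
python3 - <<'E'
from h import *
np.set_printoptions(precision=4,suppress=True)
snapshot("top");snapshot("side")
Z=dict(plane_small_mid=.013,wax_tin_mid=.014,wax_block_mid=.013,insert_plane_floor=.013,insert_tin_floor=.013,insert_wax_floor=.013)
for q,z in Z.items():
    print(q)
    T=[t for t in tip_of(q,"top") if t["score"]>.2][:6];S=[t for t in tip_of(q,"side") if t["score"]>.2][:6]
    for t in T:
        print(" top",np.round(t["pixel"]),round(t["score"],2),atz("top",t["pixel"],z),end=' ')
        for s in S:
            p,e=tri([ray("top",t["pixel"]),ray("side",s["pixel"])])
            if max(e)<.012: print("| tri",p,round(max(e),4),end=' ')
        print()
    for r in regions_of(q,"top")[:6]:
        if r["score"]<.2: continue
        c=cv2.findContours(r["pixels"].astype(np.uint8),0,2)[0];c=max(c,key=len)[:,0]
        w=np.array([atz("top",(a[1],a[0]),z*2 if 'insert' not in q else z)[:2] for a in c],np.float32)
        print("  reg",np.round(r["pixel"]),round(r["score"],2),cv2.minAreaRect(w))
E
```

```text
plane_small_mid
 top [198. 136.] 0.72 [0.5564 0.4031 0.013 ] | tri [0.5539 0.4008 0.0199] 0.0013 
 top [225. 415.] 0.64 [ 0.4954 -0.3008  0.013 ] 
  reg [201. 136.] 0.59 ((0.5457846522331238, 0.4071829319000244), (0.16079768538475037, 0.04233934357762337), 86.2965087890625)
wax_tin_mid
 top [209. 276.] 0.93 [0.5308 0.0475 0.014 ] | tri [0.5375 0.0454 0.0061] 0.0059 
 top [235. 308.] 0.85 [ 0.4658 -0.0344  0.014 ] | tri [ 0.4647 -0.0342  0.0083] 0.0017 
 top [301. 187.] 0.74 [0.3019 0.262  0.014 ] 
  reg [302. 189.] 0.96 ((0.30492472648620605, 0.2533971071243286), (0.05435733124613762, 0.05796899273991585), 2.2356505393981934)
  reg [208. 279.] 0.73 ((0.5319405198097229, 0.0465381033718586), (0.060266971588134766, 0.05472709983587265), 0.5213454365730286)
  reg [235. 308.] 0.64 ((0.4581927955150604, -0.0316876545548439), (0.05407486855983734, 0.051538534462451935), 0.22570690512657166)
wax_block_mid
 top [208. 227.] 0.7 [0.5341 0.1714 0.013 ] | tri [0.5308 0.1726 0.0126] 0.0036 
  reg [207. 228.] 0.84 ((0.5322052240371704, 0.17502360045909882), (0.037812501192092896, 0.062997765839099
[... 344 characters left out ...]
.0008 
  reg [222. 418.] 0.76 ((0.49959686398506165, -0.30204567313194275), (0.09469801932573318, 0.18060371279716492), 5.789651393890381)
insert_tin_floor
 top [260. 419.] 0.79 [ 0.4077 -0.3072  0.013 ] | tri [ 0.4121 -0.3087  0.0145] 0.0048 
 top [235. 308.] 0.71 [ 0.4677 -0.0347  0.013 ] 
 top [150. 218.] 0.55 [0.6854 0.1973 0.013 ] 
  reg [259. 421.] 0.65 ((0.4086854159832001, -0.3116830587387085), (0.09603751450777054, 0.1812271624803543), 6.62473201751709)
insert_wax_floor
 top [185. 408.] 0.92 [ 0.5967 -0.2878  0.013 ] | tri [ 0.5923 -0.2853  0.0145] 0.0043 
  reg [186. 408.] 0.85 ((0.5935728549957275, -0.2929449677467346), (0.09533937275409698, 0.1836797147989273), 5.910541534423828)
```

```bash
python3 - <<'E'
import plant
print([n for n in dir(plant) if not n.startswith('__')]); print(getattr(plant,'tip_reach',None)); print(plant.observe().keys())
from h import *
st=observe();im=snapshot("wrist");cv2.imwrite("pics/w0.png",im[...,::-1])
E
```

```text
['IKError', 'camera_info', 'hand_in', 'observe', 'regions_of', 'snapshot', 'tip_of', 'tip_reach']
0.008
dict_keys(['time', 'joint_pos', 'qvel', 'joint_torque', 'tcp_pos', 'tcp_rot', 'wrist_force', 'torque', 'finger_force', 'width'])
```

View pics/w0.png

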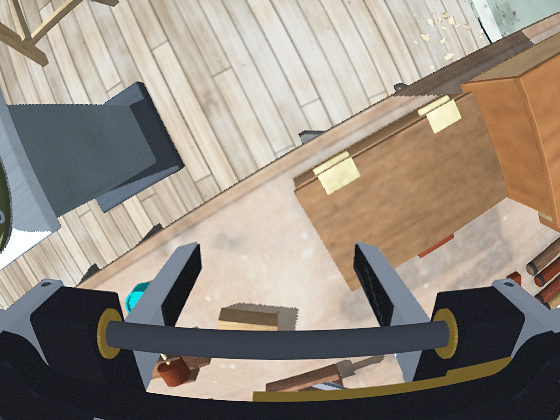

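Call:
{"fn": "servo_tool", "kwargs": {"steps": [-0.35,0,0,0,0,0,0,-0.35,0,0,0,0,0,0,-0.35,0,0,0,0,0,0,-0.35,0,0,0,0,0,0,-0.35,0,0,0,0,0,0,-0.35,0,0,0,0,0,0,-0.35,0,0,0,0,0,0,-0.35,0,0,0,0,0,0,-0.35,0,0,0,0,0,0,-0.35,-0.05,0,0,0,0,0,0,0,0,0,0,0.09,0,0,0,0,0,0,0.09,0,0,0,0,0,0,0.09,0,0,0,0,0,0,0.09,0,0,0,0,0,0,0.09,0,0,0,0,0,0,0.09,0,0,0,0,0,0,0.09,0,0,0,0,0,0,0.085,0,0,0,0,0,0,0,0,0,0,0,0,0,0,0]}}

```text
time: 3.15
tcp_pos: [0.5515, 0.3397, 0.2134]
tcp_rot: [-3.142, 0.0, 1.575]
wrist_force: [-0.2, 0.4, -0.2]
width: 0.999
finger_force: 0.0
```

```bash
cat > meas.py <<'E'
import sys
from h import *
np.set_printoptions(precision=4,suppress=True)
name,q,z=sys.argv[1],sys.argv[2].split(','),float(sys.argv[3])
st=observe();im=snapshot("wrist");cv2.imwrite(f"pics/{name}.png",im[...,::-1])
print(st["time"],st["tcp_pos"],np.degrees(st["tcp_rot"]))
for k in q:
    for t in tip_of(k,"wrist")[:3]:
        if t["score"]>.2: print(k,"tip",np.round(t["pixel"]),round(t["score"],2),atz("wrist",t["pixel"],z/2,st))
    for r in regions_of(k,"wrist")[:3]:
        if r["score"]<.2: continue
        c=max(cv2.findContours(r["pixels"].astype(np.uint8),0,2)[0],key=len)[:,0]
        w=np.array([atz("wrist",(a[1],a[0]),z,st)[:2] for a in c],np.float32)
        print(k," reg",np.round(r["pixel"]),round(r["score"],2),cv2.minAreaRect(w))
E
python3 meas.py w1 plane_small_mid .026
```

```text
3.15 [0.5515 0.3397 0.2134] [-179.9952    0.0019   90.2265]
plane_small_mid tip [133. 275.] 0.58 [0.5505 0.4034 0.013 ]
plane_small_mid  reg [376. 327.] 0.7 ((0.6312837600708008, 0.05663364753127098), (0.07134459167718887, 0.06760642677545547), 86.96207427978516)
plane_small_mid  reg [136. 277.] 0.67 ((0.5489541292190552, 0.40702345967292786), (0.14321760833263397, 0.04079160466790199), 86.61173248291016)
```

View pics/w1.png

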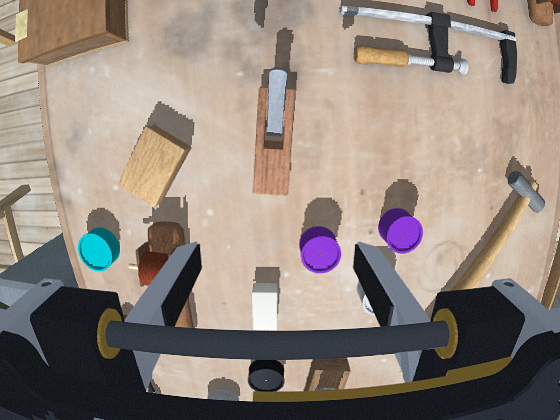

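```bash
python3 - <<'E'
from h import *
st=observe()
for p in [(193,253),(193,290),(88,259),(88,295)]: print(p,atz("wrist",p,.026,st))
r=[ray("wrist",(133,275),st),ray("top",(198,136)),];print(tri(r))
for px in [(208,227)]: print(px)
E
```

```text
(193, 253) [0.52552889 0.33643816 0.026     ]
(193, 290) [0.56752394 0.3365954  0.026     ]
(88, 259) [0.53276188 0.4540888  0.026     ]
(88, 295) [0.57179256 0.454255   0.026     ]
(array([0.55298847, 0.40269052, 0.01676065]), [np.float64(0.002965435891391436), np.float64(0.002965435891391505)])
(208, 227)
```

Call:
{"fn": "servo_tool", "kwargs": {"steps": [0,0,0,0,0,0.04,0,0.22,-0.02,0.3,0,0,0,0,0.22,-0.02,0.3,0,0,0,0,0.21,-0.02,0.3,0,0,0,0,0,0,0,0,0,0,0,0,0,0,0,0,0,0]}}

```text
time: 3.9
tcp_pos: [0.5495, 0.4049, 0.1235]
tcp_rot: [-3.141, 0.0, 1.509]
wrist_force: [0.2, 0.3, 0.4]
width: 0.997
finger_force: 0.0
```

Call:
{"fn": "servo_tool", "kwargs": {"steps": [0,0.01,0.3,0,0,0,0,0,0,0.3,0,0,0,0,0,0,0.25,0,0,0,0,0,0,0.13,0,0,0,0,0,0,0.08,0,0,0,0,0,0,0,0,0,0,0,0,0,0,0,0,0,1,0,0,0,0,0,0,1,0,0,0,0,0,0,1,0,0,0,0,0,0,1,0,0,0,0,0,0,1,0,0,0,0,0,0,1,0,0,0,0,0,0,1,0,0,0,0,0,0,1], "grip_force": 25}}

```text
time: 5.3
tcp_pos: [0.5504, 0.4049, 0.0174]
tcp_rot: [-3.141, 0.0, 1.508]
wrist_force: [-2.3, -0.3, 2.5]
width: 0.423
finger_force: 24.9
```

Call:
{"fn": "servo_tool", "kwargs": {"steps": [0,0,-0.1,0,0,0,1,0,0,-0.3,0,0,0,1,0,0,-0.4,0,0,0,1,0,0,-0.4,0,0,0,1,0,0,-0.3,0,0,0,1,0,0,0,0,0,-0.05,1,0,0,0,0,0,-0.055,1,0,0,0,0,0,0,1]}}

```text
time: 6.1
tcp_pos: [0.5505, 0.4048, 0.1678]
tcp_rot: [3.142, 0.0, 1.674]
wrist_force: [-0.3, -0.9, -2.6]
width: 0.422
finger_force: 24.9
```

Call:
{"fn": "servo_tool", "kwargs": {"steps": [-0.2,-0.03,0,0,0,0,1,-0.4,-0.07,0,0,0,0,1,-0.44,-0.073,0,0,0,0,1,-0.44,-0.073,0,0,0,0,1,-0.44,-0.073,0,0,0,0,1,-0.44,-0.073,0,0,0,0,1,-0.44,-0.073,0,0,0,0,1,-0.44,-0.073,0,0,0,0,1,-0.44,-0.073,0,0,0,0,1,-0.44,-0.073,0,0,0,0,1,-0.44,-0.073,0,0,0,0,1,-0.44,-0.073,0,0,0,0,1,-0.44,-0.073,0,0,0,0,1,-0.44,-0.073,0,0,0,0,1,-0.44,-0.073,0,0,0,0,1,-0.44,-0.073,0,0,0,0,1,-0.44,-0.073,0,0,0,0,1,-0.44,-0.073,0,0,0,0,1,-0.32,-0.05,0,0,0,0,1,0,0,0,0,0,0,1]}}

```text
time: 8.1
tcp_pos: [0.4992, -0.4039, 0.1669]
tcp_rot: [-3.141, 0.0, 1.666]
wrist_force: [0.7, 0.7, -3.6]
width: 0.427
finger_force: 24.9
```

```bash
python3 meas.py w2 insert_plane_floor,insert_tin_floor,insert_wax_floor .02
```

```text
8.1 [ 0.4992 -0.4039  0.1669] [-179.9634    0.0096   95.4764]
insert_plane_floor tip [ 98. 289.] 0.8 [ 0.5023 -0.3018  0.01  ]
insert_plane_floor tip [ 98. 198.] 0.24 [ 0.4107 -0.309   0.01  ]
insert_plane_floor  reg [ 86. 291.] 0.6 ((0.502013087272644, -0.2997797727584839), (0.09140423685312271, 0.17810320854187012), 5.998061656951904)
insert_tin_floor tip [100. 198.] 0.94 [ 0.4108 -0.3104  0.01  ]
insert_tin_floor  reg [ 99. 200.] 0.57 ((0.41067174077033997, -0.30944007635116577), (0.0927465558052063, 0.17852292954921722), 5.720335006713867)
insert_wax_floor tip [ 98. 377.] 0.98 [ 0.5921 -0.289   0.01  ]
insert_wax_floor  reg [ 87. 292.] 0.75 ((0.5016845464706421, -0.2998539209365845), (0.09185042232275009, 0.1780814677476883), 6.039806365966797)
insert_wax_floor  reg [ 97. 376.] 0.7 ((0.592962920665741, -0.29076316952705383), (0.09382431209087372, 0.17963825166225433), 5.6138787269592285)
```

View pics/w2.png

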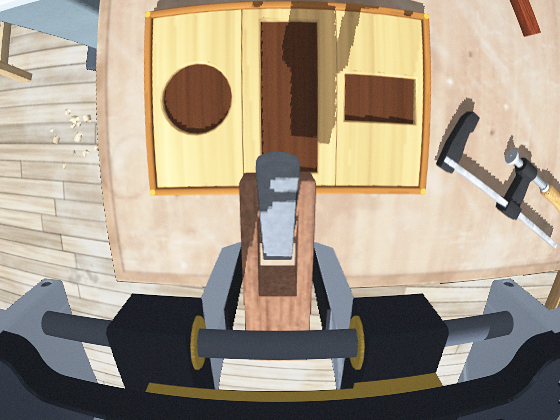

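```bash
python3 - <<'E'
from h import *
st=observe()
for p in [(173,243),(175,315),(325,245),(325,310)]:
  w=atz("wrist",p,.176,st);print(p,R.from_euler('xyz',st["tcp_rot"]).as_matrix().T@(w-st["tcp_pos"]))
E
```

```text
(173, 243) [ 0.05297242 -0.01614536 -0.00825106]
(175, 315) [ 0.05202002  0.02064775 -0.00824537]
(325, 245) [-0.04021428 -0.01826418 -0.0082372 ]
(325, 310) [-0.04015302  0.02164798 -0.00823119]
```

```bash
python3 - <<'E'
import cv2
im=cv2.imread("pics/w2.png")[130:360,190:370];cv2.imwrite("pics/w2c.png",cv2.resize(im,None,fx=2.6,fy=2.6,interpolation=cv2.INTER_CUBIC))
from h import *
s=snapshot("side");cv2.imwrite("pics/s2.png",cv2.resize(s[120:330,230:450,::-1],None,fx=2.7,fy=2.7,interpolation=cv2.INTER_CUBIC))
E
```

```text
(no output)
```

View pics/w2c.png

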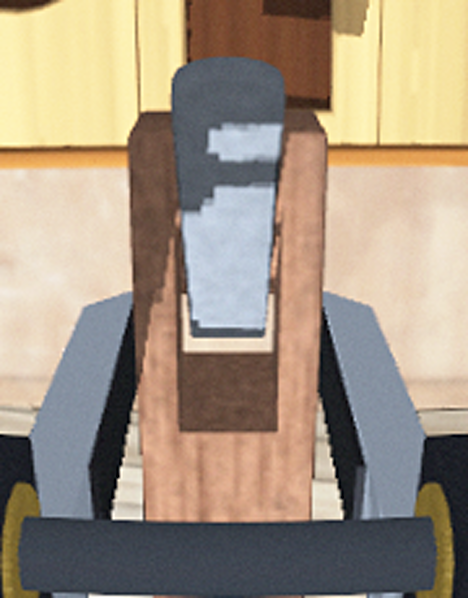

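View pics/s2.png

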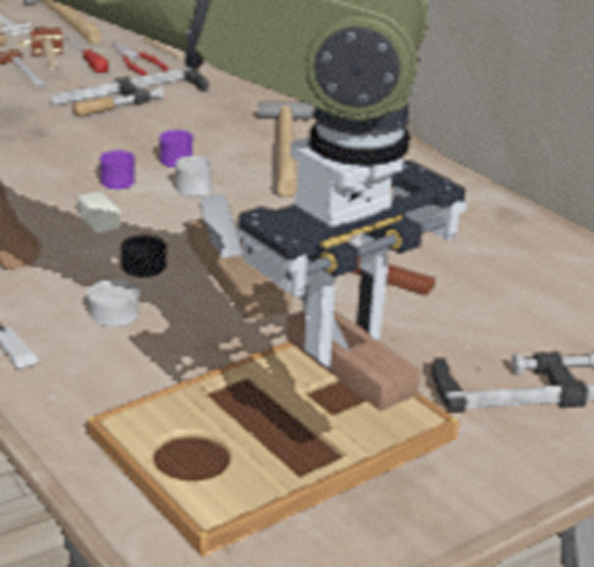

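```bash
python3 - <<'E'
from h import *
st=observe();M=R.from_euler('xyz',st["tcp_rot"]).as_matrix().T
print(st["time"])
for n,p,z in [("side",(271.1,373.7),.150),("side",(265.2,384.8),.15),("side",(258.9,371),.176),("side",(252,384),.176),("wrist",(186,240),.176),("wrist",(180,316),.176),("wrist",(173,246),.15),("wrist",(358,277),.176)]:
  print(n,p,M@(atz(n,p,z,st)-st["tcp_pos"]))
im=cv2.imread("pics/top0.png")[175:225,85:185];t=snapshot("top")[...,::-1][180:280,360:460]
cv2.imwrite("pics/tc.png",np.vstack([cv2.resize(im,None,fx=5,fy=5,interpolation=2),cv2.resize(t,None,fx=5,fy=5,interpolation=2)[:340]]))
E
```

```text
8.5
side (271.1, 373.7) [-0.07098377 -0.01135385  0.01777859]
side (265.2, 384.8) [-0.06817115  0.02262845  0.01778489]
side (258.9, 371) [-0.06103925 -0.01280095 -0.00822372]
side (252, 384) [-0.05700239  0.02741921 -0.00821641]
wrist (186, 240) [ 0.04618223 -0.01784587 -0.00824647]
wrist (180, 316) [ 0.04941473  0.02123675 -0.00823922]
wrist (173, 246) [ 0.04854751 -0.01712086  0.0177532 ]
wrist (358, 277) [-0.06769874  0.00143433 -0.00821949]
```

View pics/tc.png

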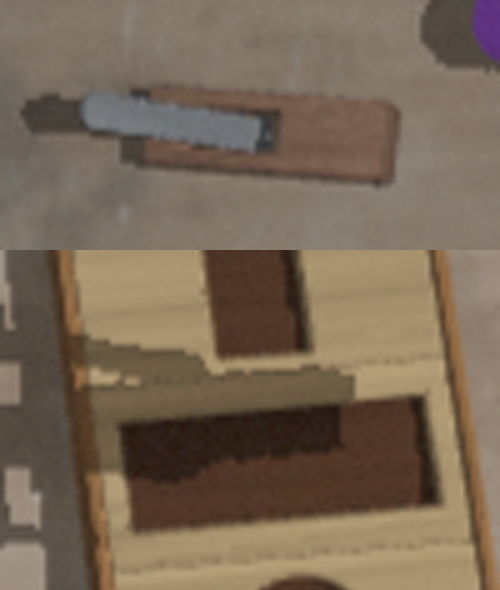

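Call:
{"fn": "servo_tool", "kwargs": {"steps": [0.15,0.02,0,0,0,-0.004,1,0.3,0.04,0,0,0,0,1,0.35,0.04,0.0,0,0,0,1,0.2,0.03,0.1,0,0,0,1,0.05,0,0.3,0,0,0,1,0,0,0.3,0,0,0,1,0,0,0.2,0,0,0,1,0,0,0.1,0,0,0,1,0,0,0,0,0,0,1,0,0,0,0,0,0,1]}}

```text
time: 9.55
tcp_pos: [0.5026, -0.2949, 0.0685]
tcp_rot: [3.141, 0.001, 1.679]
wrist_force: [-0.2, 0.6, -3.8]
width: 0.425
finger_force: 24.9
```

Call:
{"fn": "servo_tool", "kwargs": {"steps": [-0.035,0,0.1,0,0,0.004,1,0,0,0.1,0,0,0,1,0,0,0.1,0,0,0,1,0,0,0.05,0,0,0,1,0,0,0.025,0,0,0,1,0,0,0,0,0,0,1,0,0,0,0,0,0,1]}}

```text
time: 10.25
tcp_pos: [0.5026, -0.2981, 0.0303]
tcp_rot: [-3.142, 0.0, 1.673]
wrist_force: [-4.7, 1.3, 4.9]
width: 0.424
finger_force: 25.0
```

Call:
{"fn": "servo_tool", "kwargs": {"steps": [0,0,0,0,0,0,0.3,0,0,0,0,0,0,0.3,0,0,0,0,0,0,0.3,0,0,0,0,0,0,0.3,0,0,-0.1,0,0,0,0.3,0,0,-0.3,0,0,0,0.3,0,0,-0.4,0,0,0,0.3,0,0,-0.4,0,0,0,0.3,0,0,-0.4,0,0,0,0,-0.3,0,-0.2,0,0,0,0,-0.4,0,0,0,0,0,0,-0.3,0,0,0,0,0,0,0,0,0,0,0,0,0,0,0,0,0,0,0,0]}}

```text
time: 11.65
tcp_pos: [0.5125, -0.3976, 0.2101]
tcp_rot: [-3.142, -0.0, 1.672]
wrist_force: [-0.8, 1.5, -0.6]
width: 1.003
finger_force: 0.0
```

```bash
python3 meas.py w3 insert_wax_floor,insert_tin_floor .02; python3 meas.py w3 plane_small_mid .039
```

```text
11.65 [ 0.5125 -0.3976  0.2101] [-179.9957   -0.0179   95.7992]
insert_wax_floor tip [104. 353.] 0.73 [ 0.5902 -0.2897  0.01  ]
insert_wax_floor  reg [105. 354.] 0.87 ((0.5928340554237366, -0.2904806137084961), (0.09371879696846008, 0.17944033443927765), 6.574061870574951)
insert_tin_floor tip [106. 196.] 0.58 [ 0.4119 -0.3108  0.01  ]
insert_tin_floor  reg [106. 196.] 0.77 ((0.41072773933410645, -0.309299498796463), (0.09253569692373276, 0.17851176857948303), 6.019628524780273)
11.9 [ 0.5129 -0.3968  0.2104] [179.9841   0.0153  95.8947]
plane_small_mid tip [103. 280.] 0.8 [ 0.5073 -0.299   0.0195]
plane_small_mid  reg [104. 278.] 0.62 ((0.5034617185592651, -0.29529470205307007), (0.03937564417719841, 0.14614850282669067), 5.874521732330322)
```

View pics/w3.png

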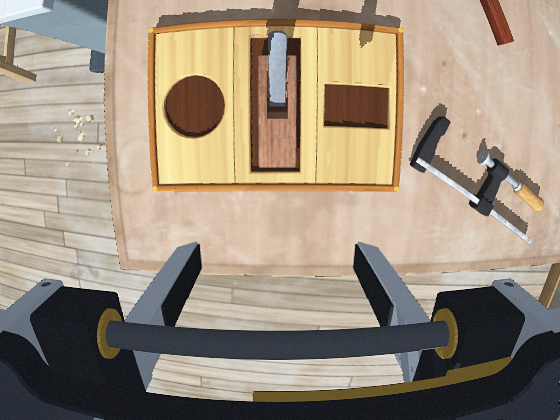

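Call:
{"fn": "servo_tool", "kwargs": {"steps": [0.2,0.03,0,0,0,0,0,0.4,0.056,0,0,0,0,0,0.4,0.056,0,0,0,0,0,0.4,0.056,0,0,0,0,0,0.4,0.056,0,0,0,0,0,0.4,0.056,0,0,0,0,0,0.4,0.056,0,0,0,0,0,0.4,0.056,0,0,0,0,0,0.4,0.056,0,0,0,0,0,0.4,0.056,0,0,0,0,0,0.4,0.056,0,0,0,0,0,0.4,0.056,0,0,0,0,0,0.4,0.056,0,0,0,0,0,0,0,0,0,0,0.064,0,0,0,0,0,0,0,0,0,0,0,0,0,0,0]}}

```text
time: 13.65
tcp_pos: [0.5316, 0.1067, 0.21]
tcp_rot: [-3.142, 0.0, 1.575]
wrist_force: [-0.1, -0.9, -0.9]
width: 0.997
finger_force: 0.0
```

```bash
python3 meas.py w4 wax_block_mid .026;  python3 meas.py w4 wax_tin_mid .028
```

```text
13.65 [0.5316 0.1067 0.21  ] [-179.9995    0.0069   90.2207]
wax_block_mid tip [128. 280.] 0.97 [0.5361 0.176  0.013 ]
wax_block_mid  reg [127. 280.] 0.64 ((0.537227213382721, 0.1779109537601471), (0.031229324638843536, 0.05933498218655586), 0.1299521028995514)
wax_block_mid  reg [394. 201.] 0.32 ((0.40631207823753357, -0.22539885342121124), (0.08927355706691742, 0.020326850935816765), 6.880914688110352)
13.8 [0.5317 0.1063 0.21  ] [179.9936  -0.0022  90.1134]
wax_tin_mid tip [292. 222.] 0.78 [ 0.4607 -0.0315  0.014 ]
wax_tin_mid tip [233. 280.] 0.71 [0.5373 0.0518 0.014 ]
wax_tin_mid tip [75. 92.] 0.57 [0.3038 0.2536 0.014 ]
wax_tin_mid  reg [72. 92.] 0.83 ((0.3125860095024109, 0.2529294788837433), (0.0554535873234272, 0.07005787640810013), 64.43689727783203)
wax_tin_mid  reg [  5. 166.] 0.63 ((0.39881396293640137, 0.3235951364040375), (0.017814775928854942, 0.05047846958041191), 81.21648406982422)
```

View pics/w4.png

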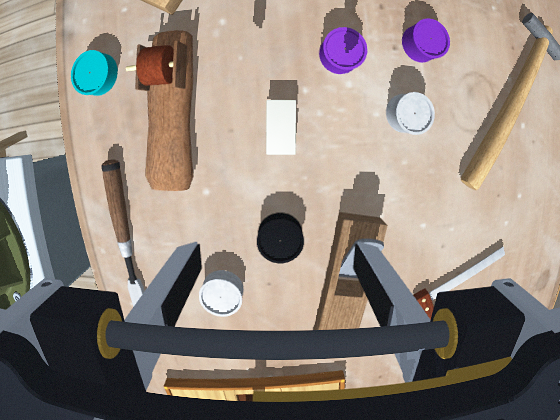

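Call:
{"fn": "servo_tool", "kwargs": {"steps": [0.2,0.02,0.1,0,0,0,0,0.3,0.02,0.3,0,0,0,0,0.2,0.01,0.4,0,0,0,0,0,0,0.4,0,0,0,0,0,0,0.4,0,0,0,0,0,0,0.25,0,0,0,0,0,0,0.08,0,0,0,0,0,0,0,0,0,0,0,0,0,0,0,0,0,0]}}

```text
time: 14.85
tcp_pos: [0.5374, 0.1771, 0.0184]
tcp_rot: [3.14, -0.0, 1.572]
wrist_force: [0.6, -0.6, -0.0]
width: 1.0
finger_force: 0.0
```

Call:
{"fn": "servo_tool", "kwargs": {"steps": [0,0,0,0,0,0,1,0,0,0,0,0,0,1,0,0,0,0,0,0,1,0,0,0,0,0,0,1,0,0,0,0,0,0,1,0,0,0,0,0,0,1,0,0,0,0,0,0,1,0,0,0,0,0,0,1,0,0,0,0,0,0,1], "grip_force": 12}}

```text
time: 15.75
tcp_pos: [0.5365, 0.177, 0.0169]
tcp_rot: [-3.142, 0.0, 1.572]
wrist_force: [0.2, 0.3, -0.4]
width: 0.334
finger_force: 12.0
```

Call:
{"fn": "servo_tool", "kwargs": {"steps": [0,0,-0.1,0,0,0,1,0,0,-0.4,0,0,0,1,0,0,-0.4,0,0,0,1,0,0,-0.4,0,0,0,1,0,0,-0.2,0,0,0.09,1,0,0,0,0,0,0.09,1,0,0,0,0,0,0.09,1,0,0,0,0,0,0.09,1,0,0,0,0,0,0.09,1,0,0,0,0,0,0.09,1,0,0,0,0,0,0.09,1,0,0,0,0,0,0.09,1,0,0,0,0,0,0.09,1,0,0,0,0,0,0.09,1,0,0,0,0,0,0.037,1,0,0,0,0,0,0,1]}}

```text
time: 17.35
tcp_pos: [0.5365, 0.177, 0.1676]
tcp_rot: [-3.142, -0.001, 0.1]
wrist_force: [0.5, 0.5, -0.5]
width: 0.344
finger_force: 12.0
```

Call:
{"fn": "servo_tool", "kwargs": {"steps": [0,0.2,0,0,0,0,1,0.01,0.4,0,0,0,0,1,0.01,0.4,0,0,0,0,1,0.01,0.4,0,0,0,0,1,0.01,0.4,0,0,0,0,1,0.01,0.4,0,0,0,0,1,0.01,0.4,0,0,0,0,1,0.01,0.4,0,0,0,0,1,0.01,0.4,0,0,0,0,1,0.01,0.4,0,0,0,0,1,0,0.4,0,0,0,0,1,0,0.4,0,0,0,0,1,0,0.1,0,0,0,0,1,0,0,0,0,0,0,1,0,0,0,0,0,0,1]}}

```text
time: 18.85
tcp_pos: [0.5926, -0.2886, 0.167]
tcp_rot: [-3.141, 0.0, 0.102]
wrist_force: [0.3, 0.7, -0.1]
width: 0.341
finger_force: 12.0
```

Call:
{"fn": "servo_tool", "kwargs": {"steps": [0,0.02,0.2,0,0,0,1,0,0,0.3,0,0,0,1,0,0,0.3,0,0,0,1,0,0,0.3,0,0,0,1,0,0,0.15,0,0,0,1,0,0,0.07,0,0,0,1,0,0,0.04,0,0,0,1,0,0,0,0,0,0,1,0,0,0,0,0,0,1]}}

```text
time: 19.75
tcp_pos: [0.5933, -0.2919, 0.0322]
tcp_rot: [3.141, -0.001, 0.1]
wrist_force: [0.4, 0.0, 0.0]
width: 0.342
finger_force: 12.0
```

Call:
{"fn": "servo_tool", "kwargs": {"steps": [0,0,0.01,0,0,0,1,0,0,0,0,0,0,0.4,0,0,0,0,0,0,0.4,0,0,0,0,0,0,0.4,0,0,0,0,0,0,0.4,0,0,-0.1,0,0,0,0.4,0,0,-0.4,0,0,0,0.4,0,0,-0.4,0,0,0,0,0,0,-0.4,0,0,0,0,0,0,-0.4,0,0,0,0,-0.2,-0.35,0,0,0,0,0,-0.22,-0.4,0,0,0,0,0,-0.22,-0.4,0,0,0,0,0,-0.22,-0.4,0,0,0,0,0,-0.22,-0.4,0,0,0,0,0,-0.04,-0.08,0,0,0,0,0]}}

```text
time: 21.35
tcp_pos: [0.4592, -0.0984, 0.2011]
tcp_rot: [3.141, -0.001, 0.102]
wrist_force: [-0.5, -1.1, -0.7]
width: 1.003
finger_force: 0.0
```

Call:
{"fn": "servo_tool", "kwargs": {"steps": [0,0,0,0,0,-0.09,0,0,0,0,0,0,-0.09,0,0,0,0,0,0,-0.09,0,0,0,0,0,0,-0.09,0,0,0,0,0,0,-0.09,0,0,0,0,0,0,-0.09,0,0,0,0,0,0,-0.09,0,0,0,0,0,0,-0.09,0,0,0,0,0,0,-0.09,0,0,0,0,0,0,-0.09,0,0,0,0,0,0,-0.037,0,0,0,0,0,0,0,0,0,0,0,0,0,0,0]}}

```text
time: 22.65
tcp_pos: [0.4612, -0.1012, 0.2003]
tcp_rot: [3.141, 0.0, 1.57]
wrist_force: [0.1, 0.6, -0.8]
width: 1.002
finger_force: 0.0
```

```bash
python3 meas.py w5 wax_tin_mid .028; python3 meas.py w5 thread_tin_mid .038
```

```text
22.65 [ 0.4612 -0.1012  0.2003] [179.9701   0.0105  89.9576]
wax_tin_mid tip [126. 275.] 0.82 [ 0.4602 -0.0293  0.014 ]
wax_tin_mid tip [ 58. 346.] 0.71 [0.5377 0.0491 0.014 ]
wax_tin_mid  reg [128. 273.] 0.92 ((0.4596445858478546, -0.031620658934116364), (0.05454472079873085, 0.055288560688495636), 45.07466506958008)
wax_tin_mid  reg [ 60. 345.] 0.89 ((0.5352128744125366, 0.04473491758108139), (0.06070736423134804, 0.05528085306286812), 58.29450988769531)
22.8 [ 0.4611 -0.1011  0.2001] [179.9871   0.0057  90.0048]
thread_tin_mid tip [126. 419.] 0.62 [ 0.6251 -0.0224  0.019 ]
```

View pics/w5.png

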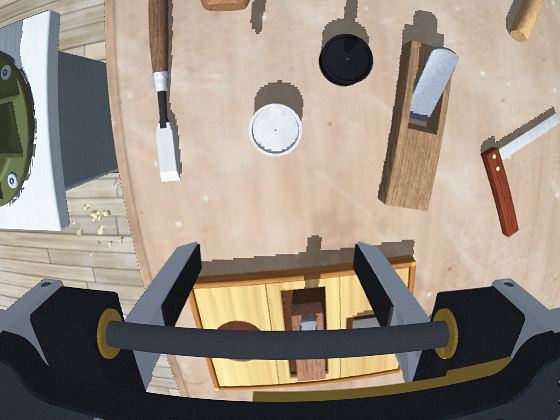

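Call:
{"fn": "servo_tool", "kwargs": {"steps": [0.2,0,0.1,0,0,0,0,0.3,-0.015,0.3,0,0,0,0,0.2,0,0.4,0,0,0,0,0,0,0.4,0,0,0,0,0,0,0.4,0,0,0,0,0,0,0.18,0,0,0,0,0,0,0.05,0,0,0,0,0,0,0,0,0,0,0,0,0,0,0,0,0,0]}}

```text
time: 23.85
tcp_pos: [0.4602, -0.0311, 0.0181]
tcp_rot: [3.14, 0.0, 1.572]
wrist_force: [0.4, -0.3, 0.8]
width: 0.995
finger_force: 0.0
```

Call:
{"fn": "servo_tool", "kwargs": {"steps": [0,0,0,0,0,0,1,0,0,0,0,0,0,1,0,0,0,0,0,0,1,0,0,0,0,0,0,1,0,0,0,0,0,0,1,0,0,0,0,0,0,1,0,0,0,0,0,0,1,0,0,0,0,0,0,1], "grip_force": 15}}

```text
time: 24.65
tcp_pos: [0.4595, -0.031, 0.017]
tcp_rot: [3.142, 0.0, 1.572]
wrist_force: [-0.4, 0.4, 2.7]
width: 0.584
finger_force: 15.0
```

Call:
{"fn": "servo_tool", "kwargs": {"steps": [0,0,-0.1,0,0,0,1,0,0,-0.4,0,0,0,1,0,0,-0.4,0,0,0,1,0,0,-0.4,0,0,0,1,0,0,-0.2,0,0,0,1,-0.2,-0.04,0,0,0,0,1,-0.4,-0.07,0,0,0,0,1,-0.4,-0.07,0,0,0,0,1,-0.4,-0.07,0,0,0,0,1,-0.4,-0.07,0,0,0,0,1,-0.4,-0.07,0,0,0,0,1,-0.4,-0.07,0,0,0,0,1,-0.19,-0.03,0,0,0,0,1,0,0,0,0,0,0,1,0,0,0,0,0,0,1,0,0,0,0,0,0,1]}}

```text
time: 26.25
tcp_pos: [0.411, -0.3091, 0.1672]
tcp_rot: [3.142, -0.0, 1.573]
wrist_force: [-0.5, 0.1, -2.4]
width: 0.585
finger_force: 15.0
```

Call:
{"fn": "servo_tool", "kwargs": {"steps": [0,0,0.2,0,0,0,1,0,0,0.3,0,0,0,1,0,0,0.3,0,0,0,1,0,0,0.3,0,0,0,1,0,0,0.15,0,0,0,1,0,0,0.07,0,0,0,1,0,0,0.045,0,0,0,1,0,0,0,0,0,0,1,0,0,0,0,0,0,1]}}

```text
time: 27.15
tcp_pos: [0.4113, -0.3102, 0.0313]
tcp_rot: [3.141, 0.001, 1.573]
wrist_force: [-0.2, -0.1, -1.4]
width: 0.587
finger_force: 15.0
```

Call:
{"fn": "servo_tool", "kwargs": {"steps": [0,0,0,0,0,0,0.25,0,0,0,0,0,0,0.25,0,0,0,0,0,0,0.25,0,0,0,0,0,0,0.25,0,0,-0.1,0,0,0,0.25,0,0,-0.4,0,0,0,0.25,0,0,-0.4,0,0,0,0.25,0,0,-0.4,0,0,0,0.25,0,0,-0.4,0,0,0,0.25,-0.3,0.2,0,0,0,0,0.25,-0.4,0.3,0,0,0,0,0.25,-0.3,0.3,0,0,0,0,0.25,0,0,0,0,0,0,0.25,0,0,0,0,0,0,0.25]}}

```text
time: 28.55
tcp_pos: [0.4908, -0.4098, 0.2]
tcp_rot: [-3.141, -0.001, 1.572]
wrist_force: [-0.9, 0.6, -0.7]
width: 0.75
finger_force: 0.0
```

```bash
python3 meas.py w6 wax_tin_mid .041; python3 meas.py w6 wax_block_mid,plane_small_mid .039
```

```text
28.55 [ 0.4908 -0.4098  0.2   ] [-179.9502   -0.0494   90.0749]
wax_tin_mid tip [103. 199.] 0.85 [ 0.4075 -0.31    0.0205]
wax_tin_mid  reg [102. 202.] 0.83 ((0.41434231400489807, -0.31181615591049194), (0.05959455668926239, 0.05517008528113365), 12.174222946166992)
28.7 [ 0.4906 -0.4093  0.2015] [179.9646   0.0355  90.0995]
wax_block_mid tip [ 88. 376.] 0.62 [ 0.6006 -0.2916  0.0195]
wax_block_mid  reg [ 87. 375.] 0.65 ((0.59280925989151, -0.293068528175354), (0.06700237840414047, 0.03384612500667572), 6.609846591949463)
plane_small_mid tip [ 92. 291.] 0.93 [ 0.5062 -0.2998  0.0195]
plane_small_mid  reg [ 93. 292.] 0.95 ((0.5033096671104431, -0.2946574091911316), (0.04038786515593529, 0.14770790934562683), 6.351374626159668)
```

View pics/w6.png

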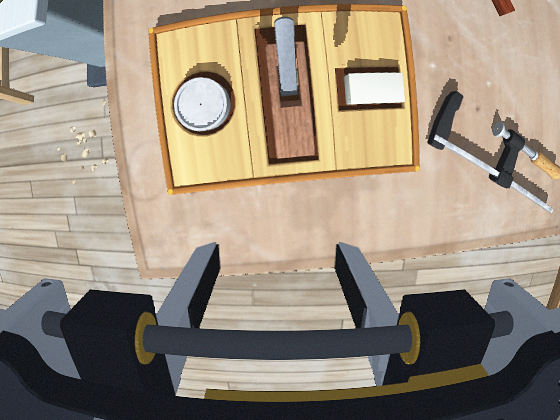

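The last wrist view shows all three parts inside their pockets: tin (102,202), plane (93,292), wax (87,375). Their measured centres are within a few mm of the pocket centres, and the gripper is clear.

```bash
python3 -c "
from plant import *
print(hand_in())"
```

```text
the job is handed in; nothing more can be done
None
```

The small plane, the low wide tin and the wax block are each in their pockets, right way up, the look-alikes were not touched, and the job was handed in at about 29 s of the 86 s allowed; I have no verdict back.

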